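# Seat a vent-cover carrier under the retaining block of a painting jig

## Robot

A 6-joint arm with a two-finger parallel gripper is mounted at the origin on the work surface. World frame = base frame: x ahead of the robot, y to its left, z up, the work surface at z = 0. Lengths are in m, angles in rad, forces in N, time in s.
With the tool pointing down it reaches from about 0.3 to 0.875 m from the base axis. Payload 6.4 kg.
Tool frame: the origin (TCP) lies between the finger pads; the fingertips stand 11 mm ahead of it and the grasp point (between the pads) lies 8 mm behind it (ctrl.tcp_to_tips is the y of the fingertips in the tool frame, in m); y points along the fingers, x is the direction in which the jaws open and shut, and the axes are right-handed (so a half turn about y gives the same grasp; the last joint's range is limited). The gripper opens to 85 mm and grips with 20 to 120 N. Pads are 22 mm wide; open, the fingers measure 114 mm over their backs; the gripper's body (76 mm by 85 mm) begins 54 mm behind the grasp point. The pads swing forward as they close: fully open they stand 13 mm farther back than shut.
Start: joints at [1.131, 0.181, 1.607, -0, 1.354, -0.206], TCP at [0.133, 0.559, 0.242] pointing down, gripper open.
Joint ranges: [-2.99, 2.99], [-0.89, 2.07], [0.3, 2.58], [-1.14, 4.28], [0, 2.63], [-3.12, 3.12]. Speed limits (rad/s): [2.57, 2.57, 3.01, 3.14, 3.14, 3.14].

## Interface

Orientations are given as a unit quaternion [w, x, y, z].
In Python, from bench import ctrl gives the robot as it stands.
- The arm moves only by the tool apply_moves, never from a script. Its argument "plan" is text: rows parted by semicolons, each of 7 numbers parted by spaces: the shift along the tool's x, y, z each as a share of 0.05 m, from -1 to 1, then the turn, a rotation vector about the tool's x, y, z each as a share of 0.12 rad, from -1 to 1, then the opening, from 0 (shut) to 1 (fully open). In form: dx dy dz wx wy wz claw; .... A call has exactly 5 rows; each row shifts and turns the commanded pose from where the row before left it, along the tool's axes as they then stand; what a row does not reach is not made up. A row lasts 1/10 s, in which the tool goes at most 50 mm and 8.59 degrees, less where a joint would pass 70% of its speed; a pose out of reach is approached as far as the arm can. A call with a number of a shift or a turn outside -1 to 1 is refused whole. A call with a gripper value outside its range is refused whole. The fingers move at their own pace and stop on an object; the grip force is fixed at half the most. Time passes only in rows, so rows that do not move let the fingers close, or fill a call up. It gives the time, the measured TCP pose, the force and the opening at its end, in the units of the state.
- ctrl.get_obs(): the state, without advancing time (a new reading comes with each control period).
- ctrl.camera(name): name is "scene" or "top" or "wrist"; returns the picture (480x640x3 uint8, red, green, blue); there is no depth.
- ctrl.get_calibration(name): a dict with "intrinsics" (3x3 intrinsics, pixels), "R" (3x3) and "t" (3): a world point X has camera coordinates R X + t. Camera axes: x right, y down, z forward; pixel columns grow to the right and rows downward; lengths in m; the calibration is good to about 2 mm. A picture is of the moment at which its call begins: read the wrist's pose just before it. get_calibration takes no time and is no camera call; for the wrist camera it gives the pose at the moment of the call.
- ctrl.hand_in(): hands the job in, once; it reports no verdict.
Trained networks look in the newest picture that a camera, given by its name, has taken for a name from the list of things; names that differ only in an ending like _2 or _b are one class to them, and where a whole thing is asked for, a point or a joint stands for the part that bears it (a point fixed in the world has none). Each returns a list of dicts, best first, with "score" (0 to 1); they miss things now and then, are a little off and sometimes report something else, mostly with a low value. They report only what shows in the picture. A call takes as long as a camera call. They do not tell look-alikes from the thing itself.
- ctrl.recognise(camera, target): "point" ([x, y, z] in m, in world coordinates, good to about 4 mm: the middle of the surface that is visible of it).
The state is a dict: "time_s": time; "q": joint angles; "dq": joint speeds; "joint_efforts": joint torques, N m; "eef_pos": TCP position; "eef_rot": TCP orientation; "wrist_force": force on the tool from outside, world axes, zero at the start; "torque": the same for the moment, N m; "opening": opening from 0.0 (shut) to 1.0 (fully open).
Only numpy, scipy, OpenCV 4.12 (cv2) and the standard library are available. Lean on these libraries where they do the work, as an engineer would, in place of code of your own. Each camera call takes 0.05 s, during which the arm holds its last target.

## Task

Get the helmet vent cover ready for airbrushing: pick up its carrier by the stem, lay the plate flat on the open part of the jig's bed with its toe in front of the retaining block, then slide it sideways under the overhang, fully home against the stop hidden inside. How deep the stop is set cannot be seen, so feel for it: bear on it with about 8 N for half a second, never with more than 22 N on the block or stop, then let go and leave the carrier there. Do not shift the paint bottle, paint jar, steel cup or tape roll.

Things in the scene. Friction and masses are not known exactly. Their poses are not given: they have to be found in the camera images.
- carrier: Loose carrier, 0.35 to 0.55 kg: aluminium plate 170 (x) x 60 (y) x 8 mm with a black square stem and, behind the stem, a grey helmet vent cover (34 x 46 mm, top 22 mm above the underside). Origin on the plate's underside; z up. The plate runs from x = -75 to +95 mm; the +x end is the toe, the long bare end that goes under the overhang first.
- stem (a point): Grip point on the stem's axis, 45 mm above the plate's underside, at the carrier's x = -10, y = 0 mm. The stem is 20 x 20 mm, sides parallel to the carrier's x and y, from 8 to 68 mm above the underside. Axes as the carrier's.
- toe (a point): Middle of the toe's lower edge, at the carrier's x = +95 mm, on the underside; axes as the carrier's.
- jig: Jig fixed to the bench: dark steel bed 300 (x) x 110 (y) x 12 mm high, flat on top. Origin on the bench under the bed's centre; z up; +x is the sliding direction, into the pocket. The bed is open from x = -150 to +40 mm; the retaining block stands on x = +60 to +150.
- block: Aluminium retaining block fixed on the bed: side walls and a roof 12 mm thick (its top 34 mm above the bench, 105 mm wide) make a pocket 63 mm wide, 10 mm high, open to -x. Two flared cheeks, 10 mm high, guide the toe in from x = 40 mm on (85 mm apart there). Origin on the bed's top above the jig's origin; axes as the jig's.
- lip (a point): Middle of the pocket's mouth: on the bed's top under the roof's front edge (jig x = +60, y = 0 mm); axes as the jig's. A rigid stop hidden in the pocket ends the slide: for each job it is set somewhere 45 to 61 mm past this point along x, and it does not give way to a push.
- feeler (a joint): A small sprung pin (under 0.5 N) in the face of the hidden stop, standing 5 mm out of it: 0 when free, 0.005 m when the toe is against the stop. It moves with the stop's setting, so it says nothing until the toe is within 5 mm of the stop.
- tape_roll: Bystander: roll of masking tape, 60 mm across, 20 mm high, lying flat, 44 mm hole; origin under its centre.
- paint_a: Bystander: blue paint bottle, 34 mm across, 85 mm high; origin under its centre.
- paint_b: Bystander: glass paint jar with black cap, 44 mm across, 60 mm high; origin under its centre.
- mix_cup: Bystander: open steel mixing cup, 60 mm across the rim, 50 mm high; origin under its centre.
Not all that is in view belongs to the job. What is shaped like the carrier but purple is not meant.

How it is judged:
On the way, in this order (a step that is already met when the one before it is completed fails the run):
1. the plate lies flat on the jig's bed, in line with it, its toe still in front of the overhang (z of carrier in the frame of jig between 0.009 and 0.0155 m and x of toe in the frame of jig between -0.06 and 0.062 m and y of toe in the frame of jig between -0.02 and 0.02 m and angle between carrier's own z axis and vertical below 0.06 rad and angle between the x axis of carrier and the x axis of jig, either way round below 0.2 rad), for 0.1 s.
2. the toe bears on the hidden stop with more than 3 N (value of joint feeler above 0.0037 m and contact force between carrier and block above 3 N), for 0.2 s.
At the end, for the whole second after the job is handed in: The carrier lies flat on the bed (height within 2.5 mm, tilt under 0.04 rad), in line with the jig within 0.055 rad, at rest, its toe within 1.5 mm of the hidden stop (feeler pin in by more than 3.5 mm), released (value of joint feeler above 0.0035 m and angle between the x axis of carrier and the x axis of jig, either way round below 0.055 rad and z of carrier in the frame of jig between 0.0095 and 0.0145 m and angle between carrier's own z axis and vertical below 0.04 rad and linear speed of carrier below 0.01 m/s); the robot touches nothing.
It fails at once if the carrier bears on the retaining block or its stop with more than 22 N (contact force between carrier and block above 22 N).
It fails at once if a bystander (paint bottle, jar, cup or tape roll) is shifted by more than 25 mm (distance of any of tape_roll, paint_a, paint_b, mix_cup from where it was at the start of the episode above 0.025 m).
It also fails if it takes over 67 s, if anything falls off the work surface, if the arm or the gripper's body presses on something with over 40 N, if the wrist force passes 120 N, or if a joint passes its speed limit or range.

## Working session

There is one attempt and no reset: what is moved stays moved. The work goes in short steps, Python scripts to look and compute and a tool call to move; the robot and the scene stay as the last step left them, time stands still between calls to the robot, and variables do not carry over. Pictures are saved under pics/ and viewed, and the job is handed in when it is done.

Besides the shell and the picture viewer there is one more tool, called after "Call:" as a command line: name --argument value ..., lists and objects as JSON in quotes. apply_moves: Moves the arm, as the interface text tells. Shift numbers are shares of 0.05 m and turn numbers shares of 0.12 rad, none past 1 either way. Its arguments: {"type":"object","properties":{"plan":{"type":"string"}},"required":["plan"]}

```bash
ls; mkdir -p pics
python3 - <<'E'
from bench import ctrl
import cv2
o=ctrl.get_obs(); print(o)
for n in ("scene","top"):
    im=ctrl.camera(n); cv2.imwrite(f"pics/{n}0.png",im[:,:,::-1])
    c=ctrl.get_calibration(n); print(n,c)
    for t in ("carrier","stem","toe","jig","block","lip","tape_roll","paint_a","paint_b","mix_cup"):
        try: print(t,[(d['score'],[round(float(x),4) for x in d['point']]) for d in ctrl.recognise(n,t)])
        except Exception as e: print(t,e)
print(ctrl.tcp_to_tips, ctrl.get_obs()['time_s'])
E
```

```text
pics
{'time_s': 0.0, 'q': array([ 1.13067150e+00,  1.81550533e-01,  1.60800671e+00, -3.35015117e-05,
        1.35381884e+00, -2.06314303e-01]), 'dq': array([ 0.00018369, -0.00045604,  0.00129768,  0.00115629, -0.00084051,
       -0.00065595]), 'joint_efforts': array([ 6.84917395e-04, -4.44870865e+01, -3.51343417e+01, -1.19055085e-04,
        8.97944119e-03, -1.18741676e-05]), 'eef_pos': array([0.13298477, 0.5588539 , 0.24137944]), 'eef_rot': array([-0.55461344,  0.55519646,  0.43771021, -0.43882866]), 'wrist_force': array([ 0.30952142, -0.16347927, -0.55367131]), 'torque': array([ 0.04321536, -0.01442143, -0.03214047]), 'opening': 1.002675466511565}
scene {'intrinsics': array([[590.28390781,   0.        , 317.4603113 ],
       [  0.        , 590.28390781, 239.4122486 ],
       [  0.        ,   0.        ,   1.        ]]), 'R': array([[ 0.8531673 ,  0.52151477, -0.0113095 ],
       [ 0.41796619, -0.69641855, -0.58335707],
       [-0.31210547,  0.49297419, -0.81213707]]), 't': array([-0.39880521, -0.22503621,  1.50265852])}
carrier [(0.96, [0.5905, -0.3304, 0.007]), (0.8, [0.2611, -0.4
[... 1042 characters left out ...]
47544,  0.54342162,  1.42793535])}
carrier [(0.77, [0.5828, -0.3259, 0.0056]), (0.6, [0.2513, -0.4921, 0.0095]), (0.19, [0.755, -0.2308, 0.0213]), (0.16, [0.4783, -0.1076, 0.0214])]
stem [(0.97, [0.5839, -0.3263, 0.0085])]
toe [(0.82, [0.2546, -0.49, 0.0062]), (0.47, [0.579, -0.3252, 0.0019])]
jig [(0.81, [0.5053, 0.1705, 0.014])]
block [(0.65, [0.5262, 0.2635, 0.039])]
lip [(0.82, [0.5065, 0.1701, 0.0098]), (0.39, [0.7701, 0.0141, 0.0633])]
tape_roll [(0.57, [0.4799, -0.1084, 0.021])]
paint_a [(0.65, [0.7663, -0.1188, 0.0588]), (0.61, [0.7698, 0.0149, 0.0646])]
paint_b [(0.65, [0.7663, -0.1188, 0.0588]), (0.61, [0.7698, 0.0149, 0.0646])]
mix_cup [(0.86, [0.7554, -0.2306, 0.0235])]
0.011 1.1
```

View pics/scene0.png

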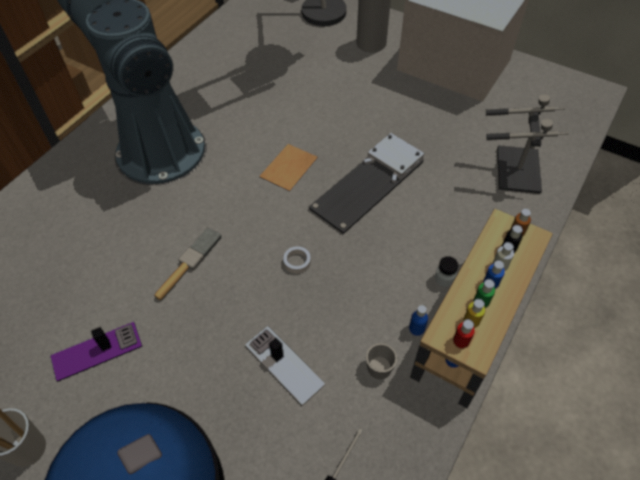

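View pics/top0.png

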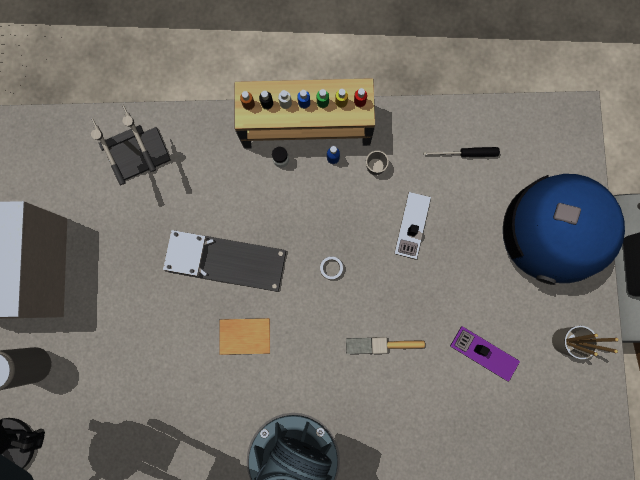

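Run:
```python
import cv2
a=cv2.imread("pics/top0.png")
cv2.imwrite("pics/c1.png",cv2.resize(a[180:270,380:450],None,fx=6,fy=6,interpolation=cv2.INTER_CUBIC))
cv2.imwrite("pics/c2.png",cv2.resize(a[220:300,155:295],None,fx=5.5,fy=5.5,interpolation=cv2.INTER_CUBIC))
a=cv2.imread("pics/scene0.png")
cv2.imwrite("pics/c3.png",cv2.resize(a[315:410,235:335],None,fx=6,fy=6,interpolation=cv2.INTER_CUBIC))
cv2.imwrite("pics/c4.png",cv2.resize(a[125:235,300:430],None,fx=5,fy=5,interpolation=cv2.INTER_CUBIC))
```

```text
(no output)
```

View pics/c1.png

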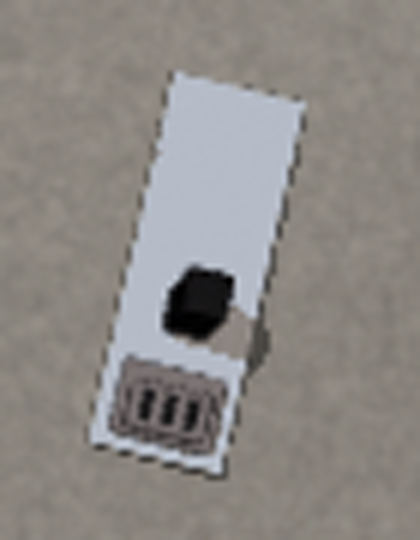

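View pics/c2.png

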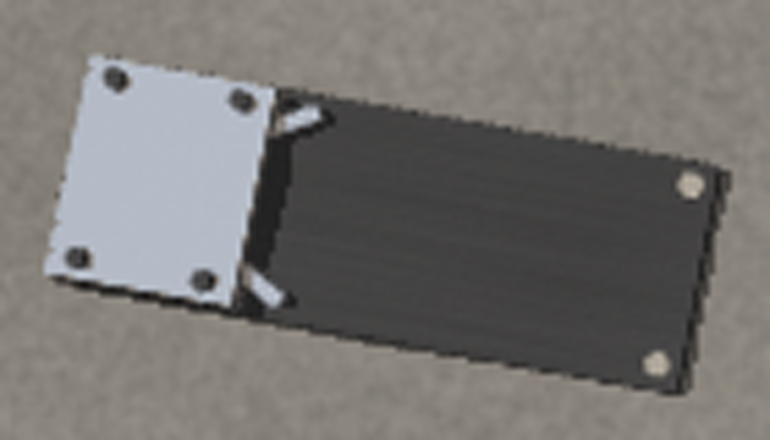

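View pics/c3.png

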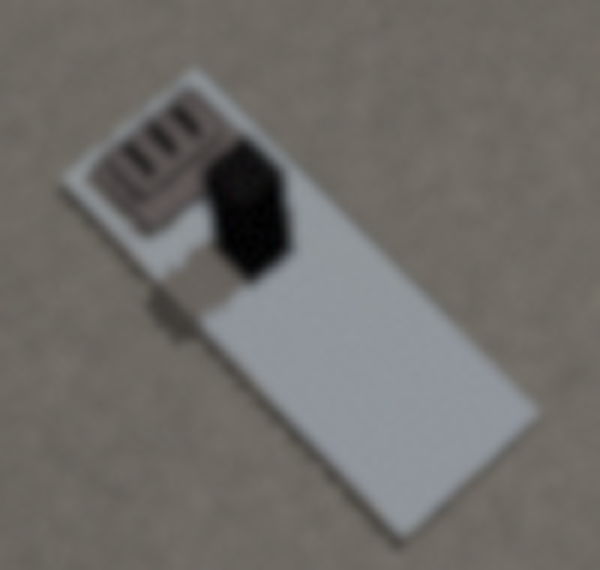

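View pics/c4.png

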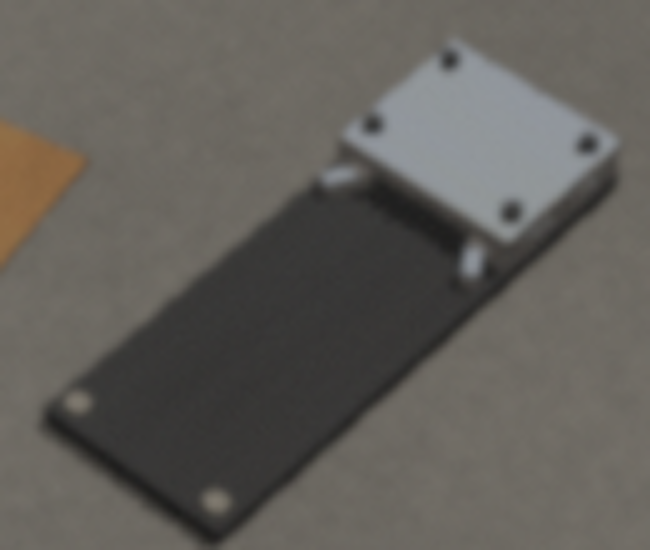

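```bash
cat > fit.py <<'E'
import numpy as np
from scipy.optimize import least_squares
from bench import ctrl
CAL={n:ctrl.get_calibration(n) for n in("scene","top")}
def proj(n,X,cal=None):
    c=cal or CAL[n]; p=(c["R"]@np.asarray(X,float).T).T+c["t"]; p=p@c["intrinsics"].T
    return p[:,:2]/p[:,2:]
def pix(pts,f,x0,y0): return (np.array(pts,float)+.5)/f-.5+[x0,y0]
def world(p,M):
    c,s=np.cos(p[2]),np.sin(p[2]); M=np.asarray(M,float)
    return np.c_[p[0]+c*M[:,0]-s*M[:,1],p[1]+s*M[:,0]+c*M[:,1],M[:,2]+(p[3] if len(p)>3 else 0)]
def fit(obs,p0):
    r=lambda p:np.concatenate([(proj(n,world(p,M))-uv).ravel() for n,M,uv in obs])
    s=least_squares(r,p0,loss="soft_l1",f_scale=1.); return s.x,r(s.x).reshape(-1,2)
E
python3 - <<'E'
from fit import *
np.set_printoptions(precision=4,suppress=True)
MC=[[.095,.03,.008],[.095,-.03,.008],[-.075,.03,.008],[-.075,-.03,.008]]
ct=("top",MC,pix([[175,70],[305,102],[92,443],[222,470]],6,380,180))
cs=("scene",MC,pix([[538,410],[400,533],[195,68],[62,178]],6,235,315))
MJ=[[.06,-.0525,.034],[.06,.0525,.034],[.15,-.0525,.034],[.15,.0525,.034],[-.15,-.055,.012],[-.15,.055,.012]]
jt=("top",MJ,pix([[275,90],[237,305],[95,57],[47,272],[717,167],[680,388]],5.5,155,220))
js=("scene",MJ,pix([[508,242],[342,138],[620,142],[455,38],[215,528],[45,412]],5,300,125))
for o,p in (([ct],[.58,-.33,0]),([cs],[.58,-.33,0]),([ct,cs],[.58,-.33,0])): print(*fit(o,p))
for o,p in (([jt],[.51,.17,1.6]),([js],[.51,.17,1.6]),([jt,js],[.51,.17,1.6])): print(*fit(o,p))
E
```

```text
[ 0.5799 -0.3206 -0.2597] [[-0.2533 -0.0563]
 [ 0.2621 -0.2248]
 [-0.4159 -0.2505]
 [ 0.4041  0.5873]]
[ 0.5782 -0.3212 -0.2669] [[ 0.4496  0.1365]
 [ 0.2615  0.7093]
 [-0.0733 -0.6349]
 [-0.8077 -0.3636]]
[ 0.5789 -0.321  -0.2638] [[ 0.0556  0.3158]
 [ 0.5538  0.2373]
 [-0.3657  0.0701]
 [ 0.4357  1.0005]
 [ 0.9119  0.0924]
 [ 0.8007  0.7326]
 [ 0.1686 -0.5162]
 [-0.5059 -0.1791]]
[0.5069 0.1684 1.376 ] [[ 0.655  -0.5262]
 [-0.5518  0.3881]
 [-0.6742 -0.3647]
 [-0.3681  0.42  ]
 [ 1.0329 -0.7087]
 [ 0.1341  0.7249]]
[0.5058 0.168  1.3693] [[ 0.0432  0.184 ]
 [-0.5628 -0.5914]
 [ 0.5625 -0.1365]
 [-0.0373  0.2197]
 [ 0.6387  1.4188]
 [-0.6889 -1.0117]]
[0.5063 0.1681 1.3727] [[ 0.8531 -0.3837]
 [-0.4855  0.51  ]
 [-0.4539 -0.3351]
 [-0.2786  0.427 ]
 [ 1.1866 -0.3054]
 [ 0.1497  1.1119]
 [ 0.2331  0.1332]
 [-0.4705 -0.561 ]
 [ 0.6449 -0.2461]
 [-0.0418  0.1905]
 [ 1.083   1.5311]
 [-0.3743 -0.8142]]
```

```bash
cat > mv.py <<'E'
import numpy as np,sys
from scipy.spatial.transform import Rotation as R
from bench import ctrl
np.set_printoptions(precision=4,suppress=True)
def state(target=None,yaw=None):
    o=ctrl.get_obs(); Q=R.from_quat(o["eef_rot"],scalar_first=True); M=Q.as_matrix()
    print("t",round(o["time_s"],2),"pos",o["eef_pos"],"F",o["wrist_force"],"T",o["torque"],"open",round(o["opening"],3))
    print("q",o["q"],"toolx yaw",round(np.arctan2(M[1,0],M[0,0]),4),"tooly",M[:,1],"toolz",M[:,2])
    y=np.arctan2(M[1,0],M[0,0])
    if yaw is not None:
        d=(yaw-y+np.pi/2)%np.pi-np.pi/2
        # desired rotation, tool y down
        g=y+d; D=np.array([[np.cos(g),0,0],[np.sin(g),0,0],[0,-1,0]]).astype(float)
        D=np.column_stack([[np.cos(g),np.sin(g),0],[0,0,-1],np.cross([np.cos(g),np.sin(g),0],[0,0,-1])])
        rv=(Q.inv()*R.from_matrix(D)).as_rotvec()
        print("turn shares (total)",rv/.12, "yaw d",round(d,4))
        if target is not None: print("shift in FINAL axes, shares",D.T@(np.array(target)-o["eef_pos"])/.05)
    if target is not None: print("shift shares now",M.T@(np.array(target)-o["eef_pos"])/.05)
    return o,M
E
python3 -c "
from mv import *
c,s=np.cos(-.2638),np.sin(-.2638)
g=[.579-.01*c,-.321-.01*s]; print(g)
state(g+[.16],-.2638+np.pi/2)"
```

```text
[np.float64(0.5693459390293883), np.float64(-0.31839249031148237)]
t 1.1 pos [0.1332 0.5594 0.2423] F [ 0.517   0.6359 -0.4221] T [-0.0195  0.009  -0.    ] open 1.003
q [ 1.1307  0.1808  1.607  -0.      1.3538 -0.2063] toolx yaw 1.337 tooly [ 0.  0. -1.] toolz [-0.9728  0.2316 -0.    ]
turn shares (total) [0.0002 0.2503 0.0005] yaw d -0.03
shift in FINAL axes, shares [-14.6737   1.6461 -12.9988]
shift shares now [-15.0575   1.6456 -12.5522]
```

Call:
apply_moves --plan "-0.73 0 -0.65 0 0.05 0 1; -0.73 0 -0.65 0 0.05 0 1; -0.73 0 -0.65 0 0.05 0 1; -0.73 0 -0.65 0 0.05 0 1; -0.73 0 -0.65 0 0.05 0 1"

```text
time_s: 1.6
eef_pos: [0.2468, 0.3413, 0.2424]
eef_rot: [-0.561, 0.561, 0.43, -0.43]
wrist_force: [1.4, -0.1, 0.6]
opening: 1.0
```

Call:
apply_moves --plan "-0.73 0 -0.65 0 0 0 1; -0.73 0 -0.65 0 0 0 1; -0.73 0 -0.65 0 0 0 1; -0.73 0 -0.65 0 0 0 1; -0.73 0 -0.65 0 0 0 1"

```text
time_s: 2.1
eef_pos: [0.3563, 0.1224, 0.2428]
eef_rot: [-0.561, 0.562, 0.43, -0.429]
wrist_force: [1.3, 0.4, -0.7]
opening: 1.003
```

Call:
apply_moves --plan "-0.73 0 -0.65 0 0 0 1; -0.73 0 -0.65 0 0 0 1; -0.73 0 -0.65 0 0 0 1; -0.73 0 -0.65 0 0 0 1; -0.73 0 -0.65 0 0 0 1"

```text
time_s: 2.6
eef_pos: [0.4656, -0.0965, 0.2425]
eef_rot: [-0.561, 0.562, 0.43, -0.43]
wrist_force: [1.4, 0.4, -0.2]
opening: 0.997
```

```bash
python3 -c "
from mv import *
state([.5693,-.3184,.16],-.2638+np.pi/2)"
```

```text
t 2.6 pos [ 0.4656 -0.0965  0.2425] F [ 1.3711  0.3517 -0.1912] T [-0.03   -0.0265  0.0318] open 0.997
q [-0.4549 -0.0479  1.849   0.0001  1.3397 -1.7612] toolx yaw 1.3063 tooly [ 0.0008 -0.0002 -1.    ] toolz [-0.9652  0.2614 -0.0008]
turn shares (total) [ 0.0068 -0.0059 -0.0001] yaw d 0.0007
shift in FINAL axes, shares [-3.7432  1.6505 -3.1595]
shift shares now [-3.7409  1.6531 -3.1608]
```

Call:
apply_moves --plan "-0.75 0.2 -0.6 0 0 0 1; -0.75 0.2 -0.6 0 0 0 1; -0.75 0.2 -0.6 0 0 0 1; -0.75 0.2 -0.6 0 0 0 1; -0.74 0.2 -0.76 0 0 0 1"

```text
time_s: 3.1
eef_pos: [0.5669, -0.3148, 0.1923]
eef_rot: [0.562, -0.561, -0.43, 0.43]
wrist_force: [1.2, -0.2, 0.8]
opening: 0.998
```

Run:
```python
from mv import *
import cv2
state([.5693,-.3184,.16],-.2638+np.pi/2)
im=ctrl.camera("wrist");cv2.imwrite("pics/w1.png",im[:,:,::-1])
from fit import proj,world
c=ctrl.get_calibration("wrist")
MC=[[.095,.03,.008],[.095,-.03,.008],[-.075,.03,.008],[-.075,-.03,.008],[0,.01,.068],[0,-.01,.068],[-.02,.01,.068],[-.02,-.01,.068]]
print(proj("wrist",world([.579,-.321,-.2638],MC),c))
im=ctrl.camera("top");cv2.imwrite("pics/top1.png",im[:,:,::-1])
```

```text
t 3.1 pos [ 0.5669 -0.3148  0.1923] F [ 1.1571 -0.1611  0.8433] T [-0.0381  0.0022 -0.0041] open 0.998
q [-0.6895  0.385   1.4551 -0.0001  1.3019 -1.9957] toolx yaw 1.3062 tooly [-0.0004  0.0002 -1.    ] toolz [-0.9652  0.2616  0.0004]
turn shares (total) [-0.0036 -0.007   0.0006] yaw d 0.0008
shift in FINAL axes, shares [-0.0571  0.6466 -0.0652]
shift shares now [-0.0571  0.6466 -0.0656]
[[353.9492 311.5014]
 [295.0675 311.7074]
 [358.9606 138.4633]
 [289.4557 138.7893]
 [337.9491 243.9782]
 [311.9324 244.0813]
 [338.2365 218.9144]
 [311.5845 219.0247]]
```

View pics/w1.png

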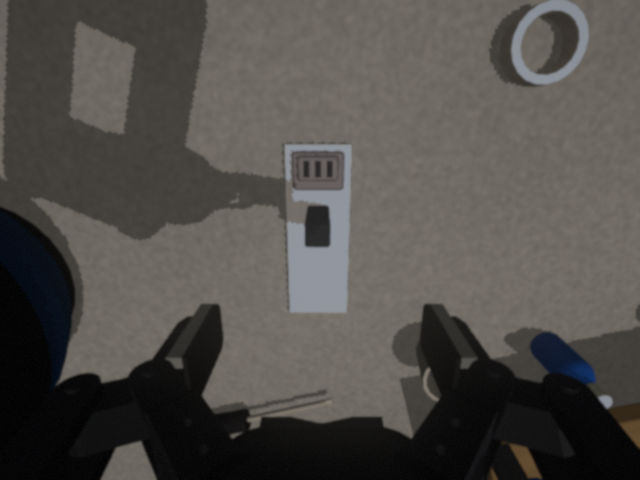

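Run:
```python
from mv import *
import fit,cv2
fit.CAL["wrist"]=ctrl.get_calibration("wrist")
a=cv2.imread("pics/w1.png")[130:325,270:370]; cv2.imwrite("pics/w1c.png",cv2.resize(a,None,fx=3,fy=3,interpolation=cv2.INTER_CUBIC))
MC=[[.095,.03,.008],[.095,-.03,.008],[-.075,.03,.008],[-.075,-.03,.008],[0,.01,.068],[0,-.01,.068]]
print(fit.fit([("wrist",MC,np.array([[348,312],[289.5,312],[352,144],[284.5,144],[330,246],[305,246]],float))],[.58,-.32,-.26]))
```

```text
(array([ 0.5776, -0.3231, -0.2673]), array([[ 0.0072,  1.4209],
       [-0.2377,  1.5036],
       [ 0.5867, -2.7808],
       [-1.1305, -2.7032],
       [ 0.7181,  0.3748],
       [-0.2006,  0.4083]]))
```

View pics/w1c.png

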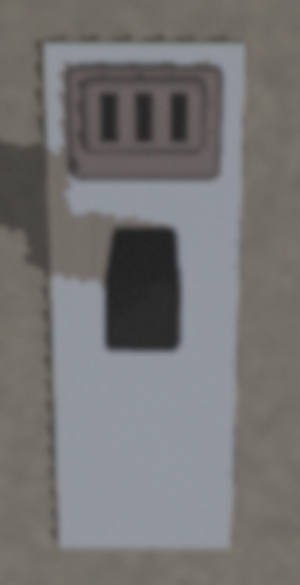

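Run:
```python
from mv import *
state([.5683,-.3199,.038],-.265+np.pi/2)
```

```text
t 3.2 pos [ 0.5669 -0.3173  0.1884] F [-0.4739  1.1517 -0.2158] T [-0.0334 -0.006   0.0309] open 1.003
q [-0.6922  0.3936  1.4517 -0.0009  1.3002 -1.9949] toolx yaw 1.3029 tooly [-0.0036  0.0018 -1.    ] toolz [-0.9643  0.2647  0.0039]
turn shares (total) [-0.0324 -0.0241  0.0065] yaw d 0.0029
shift in FINAL axes, shares [-0.0423  3.0089 -0.0413]
shift shares now [-0.0445  3.0086 -0.0531]
```

Call:
apply_moves --plan "0 0.6 0 0 0 0 1; 0 0.4 0 0 0 0 1; 0 0 0 0 0 0 1; 0 0 0 0 0 0 1; 0 0 0 0 0 0 1"

```text
time_s: 3.7
eef_pos: [0.5677, -0.3131, 0.145]
eef_rot: [-0.56, 0.562, 0.43, -0.43]
wrist_force: [0.6, -0.7, -0.0]
opening: 0.999
```

Run:
```python
from mv import *
import fit,cv2
state([.5683,-.3199,.038],-.265+np.pi/2)
c=ctrl.get_calibration("wrist"); im=ctrl.camera("wrist");cv2.imwrite("pics/w2.png",im[:,:,::-1])
MC=[[.095,.03,.008],[.095,-.03,.008],[-.075,.03,.008],[-.075,-.03,.008],[0,.01,.068],[0,-.01,.068],[-.02,.01,.068],[-.02,-.01,.068]]
print(fit.proj("",fit.world([.578,-.3225,-.265],MC),c))
np.savez("w2.npz",**c)
```

```text
t 3.7 pos [ 0.5677 -0.3131  0.145 ] F [ 0.6345 -0.6638 -0.0288] T [0.0033 0.0068 0.0128] open 0.999
q [-0.6868  0.4321  1.4923 -0.      1.2143 -1.994 ] toolx yaw 1.3073 tooly [ 0.0023 -0.0019 -1.    ] toolz [-0.9655  0.2605 -0.0027]
turn shares (total) [ 0.0222  0.0123 -0.0101] yaw d -0.0015
shift in FINAL axes, shares [-0.1278  2.1408 -0.0481]
shift shares now [-0.1253  2.1411 -0.0422]
[[347.499  338.1651]
 [281.1761 338.0674]
 [353.2873 144.3466]
 [272.9808 144.2537]
 [327.0703 269.4448]
 [296.4718 269.4032]
 [327.2753 240.6154]
 [295.7838 240.5741]]
```

View pics/w2.png

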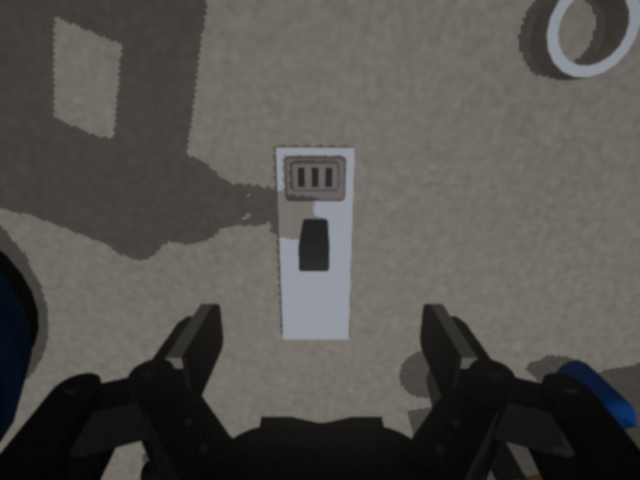

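Call:
apply_moves --plan "-0.11 0.4 -0.04 0 0 0 1; 0 0.5 0 0 0 0 1; 0 0.5 0 0 0 0 1; 0 0.4 0 0 0 0 1; 0 0.25 0 0 0 0 1"

```text
time_s: 4.25
eef_pos: [0.5672, -0.3184, 0.0401]
eef_rot: [0.561, -0.561, -0.43, 0.43]
wrist_force: [-0.2, -0.6, -0.3]
opening: 0.998
```

Run:
```python
from mv import *
import fit,cv2
state([.5683,-.3199,.038],-.265+np.pi/2)
for i in range(3): im=ctrl.camera("wrist"); print(ctrl.get_obs()["eef_pos"])
cv2.imwrite("pics/w3.png",im[:,:,::-1])
im=ctrl.camera("scene"); cv2.imwrite("pics/s3.png",cv2.resize(im[270:430,200:400,::-1],None,fx=4,fy=3.7))
```

```text
t 4.25 pos [ 0.5672 -0.3184  0.0401] F [-0.1778 -0.6447 -0.3457] T [ 0.0171 -0.0218  0.0123] open 0.998
q [-0.6935  0.5752  1.5236 -0.      1.0428 -2.0006] toolx yaw 1.3071 tooly [-0. -0. -1.] toolz [-0.9654  0.2606  0.    ]
turn shares (total) [-0.0003  0.011  -0.0002] yaw d -0.0013
shift in FINAL axes, shares [-0.0237  0.0425 -0.0283]
shift shares now [-0.0237  0.0425 -0.0283]
[ 0.5664 -0.3178  0.0384]
[ 0.5667 -0.3179  0.0395]
[ 0.5674 -0.3185  0.0408]
```

View pics/w3.png

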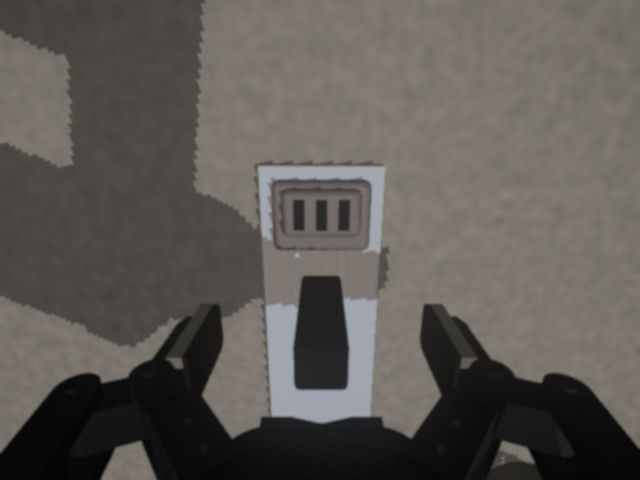

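View pics/s3.png

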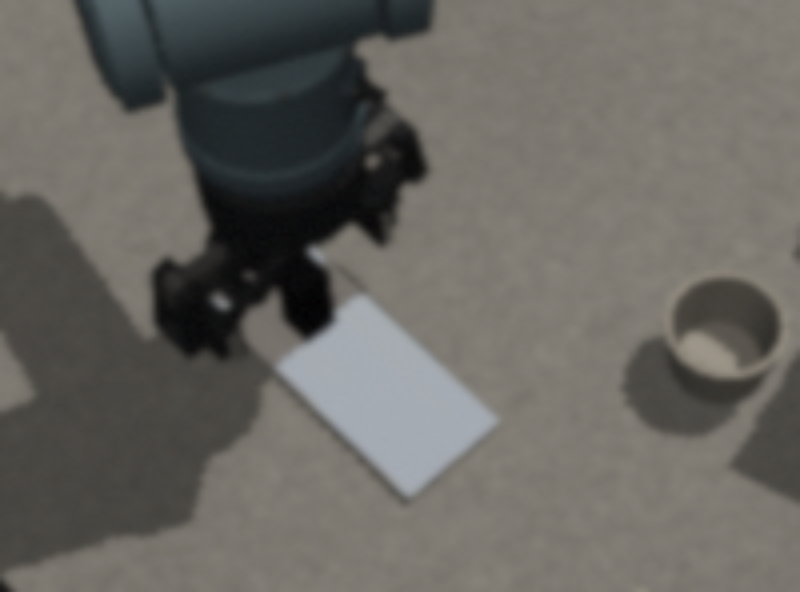

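Call:
apply_moves --plan "0 0.02 -0.02 0 0 0 0; 0 0 0 0 0 0 0; 0 0 0 0 0 0 0; 0 0 0 0 0 0 0; 0 0 0 0 0 0 0"

```text
time_s: 4.95
eef_pos: [0.5685, -0.3187, 0.0399]
eef_rot: [-0.561, 0.562, 0.43, -0.43]
wrist_force: [-1.0, 1.8, 2.3]
opening: 0.229
```

Call:
apply_moves --plan "0 0 0 0 0 0 0; 0 0 0 0 0 0 0; 0 0 0 0 0 0 0; 0 -0.1 0 0 0 0 0; 0 -0.2 0 0 0 0 0"

```text
time_s: 5.45
eef_pos: [0.5667, -0.3178, 0.0527]
eef_rot: [0.563, -0.56, -0.429, 0.43]
wrist_force: [-0.4, 0.8, -4.8]
opening: 0.226
```

Call:
apply_moves --plan "0 -0.4 0 0 0 0 0; 0 -0.5 0 0 0 0 0; 0 -0.5 0 0 0 0 0; 0 -0.4 0 0 0 0 0; 0 -0.2 0 0 0 0 0"

```text
time_s: 5.95
eef_pos: [0.5688, -0.3194, 0.1569]
eef_rot: [-0.56, 0.562, 0.43, -0.43]
wrist_force: [0.6, -0.1, -3.9]
opening: 0.224
```

Run:
```python
from mv import *
import fit,cv2
c=ctrl.get_calibration("wrist");im=ctrl.camera("wrist")
state()
cv2.imwrite("pics/w4.png",im[:,:,::-1])
im=ctrl.camera("scene"); cv2.imwrite("pics/s4.png",cv2.resize(im[230:430,200:400,::-1],None,fx=3,fy=3))
```

```text
t 6.0 pos [ 0.5692 -0.3197  0.1579] F [ 1.5281 -0.1777 -3.5147] T [-0.0164  0.0633  0.0028] open 0.225
q [-0.6931  0.4265  1.4721 -0.0002  1.2389 -2.    ] toolx yaw 1.307 tooly [ 0.0031 -0.0027 -1.    ] toolz [-0.9654  0.2608 -0.0037]
```

View pics/w4.png

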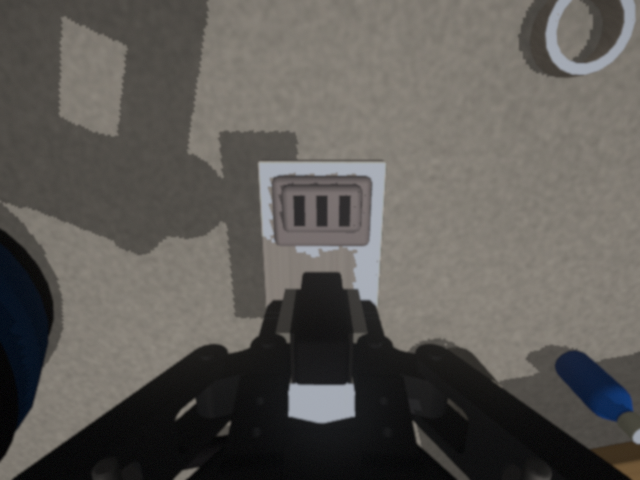

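View pics/s4.png

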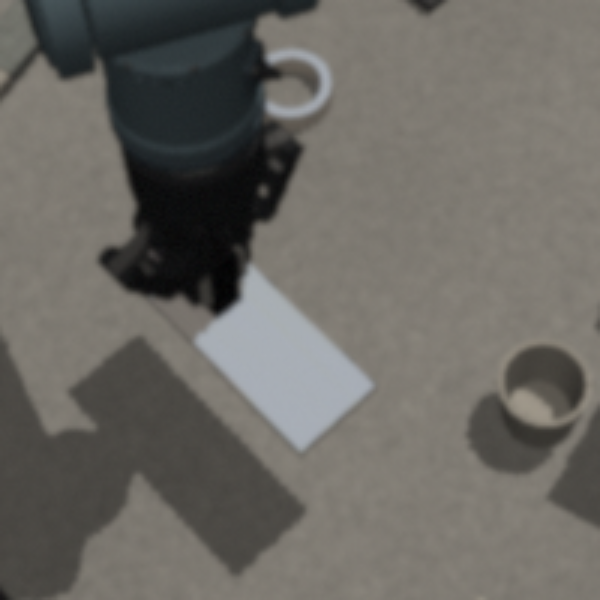

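Call:
apply_moves --plan "0 0 0 0 -0.5 0 0; 0 0 0 0 -0.9 0 0; 0 0 0 0 -0.9 0 0; 0 0 0 0 -0.9 0 0; 0 0 0 0 -0.9 0 0"

```text
time_s: 6.55
eef_pos: [0.5672, -0.3181, 0.1523]
eef_rot: [0.44, -0.437, -0.555, 0.555]
wrist_force: [0.5, 0.6, -3.9]
opening: 0.229
```

Call:
apply_moves --plan "0 0 0 0 -0.9 0 0; 0 0 0 0 -0.9 0 0; 0 0 0 0 -0.9 0 0; 0 0 0 0 -0.9 0 0; 0 0 0 0 -0.9 0 0"

```text
time_s: 7.05
eef_pos: [0.5672, -0.3181, 0.1523]
eef_rot: [-0.276, 0.274, 0.652, -0.651]
wrist_force: [0.1, -0.4, -4.8]
opening: 0.225
```

Call:
apply_moves --plan "0 0 0 0 -0.9 0 0; 0 0 0 0 -0.9 0 0; 0 0 0 0 -0.9 0 0; 0 0 0 0 -0.9 0 0; 0 0 0 0 -0.5 0 0"

```text
time_s: 7.55
eef_pos: [0.6116, -0.24, 0.1431]
eef_rot: [0.178, -0.15, -0.642, 0.731]
wrist_force: [0.1, 0.0, -4.9]
opening: 0.223
```

Run:
```python
from mv import *
state([.4908,.0896,.12],1.373+np.pi/2)
```

```text
t 7.55 pos [ 0.6116 -0.24    0.1431] F [ 0.0852  0.0137 -4.8709] T [ 0.1145 -0.0968  0.0217] open 0.223
q [-0.4921  0.4722  1.4456 -0.1393  1.2324 -3.1175] toolx yaw 2.6717 tooly [-0.0667 -0.1129 -0.9914] toolz [-0.4479 -0.8845  0.1309]
turn shares (total) [-1.0773 -2.2594  0.2184] yaw d 0.2721
shift in FINAL axes, shares [ 3.6639  0.4611 -5.9884]
shift shares now [ 5.1343 -0.126  -4.8084]
```

Call:
apply_moves --plan "0.5 0 -0.5 0 0 0 0; 0.6 0 -0.6 0 0 0 0; 0.6 0 -0.6 0 0 0 0; 0.6 0 -0.6 0 0 0 0; 0.6 0 -0.6 0 0 0 0"

```text
time_s: 8.05
eef_pos: [0.5469, -0.0472, 0.1261]
eef_rot: [0.179, -0.153, -0.641, 0.73]
wrist_force: [0.6, 0.5, -4.6]
opening: 0.227
```

Run:
```python
from mv import *
state([.4908,.0896,.12],1.373+np.pi/2)
```

```text
t 8.05 pos [ 0.5469 -0.0472  0.1261] F [ 0.5586  0.5435 -4.6299] T [ 0.1536 -0.1269 -0.052 ] open 0.227
q [-0.2307  0.2981  1.723  -0.1373  1.1617 -2.8411] toolx yaw 2.6673 tooly [-0.0652 -0.1137 -0.9914] toolz [-0.4521 -0.8823  0.1309]
turn shares (total) [-1.0798 -2.2976  0.2019] yaw d 0.2765
shift in FINAL axes, shares [ 1.6368  0.1219 -2.4619]
shift shares now [ 2.246  -0.117  -1.9227]
```

Call:
apply_moves --plan "0.6 0 -0.5 0 0 0 0; 0.6 -0.1 -0.5 0 0 0 0; 0.5 -0.1 -0.4 -0.36 -0.76 0.07 0; 0.2 0 -0.3 -0.36 -0.76 0.07 0; 0 0 0 -0.36 -0.76 0.07 0"

```text
time_s: 8.55
eef_pos: [0.4994, 0.0732, 0.1262]
eef_rot: [-0.068, 0.068, 0.704, -0.703]
wrist_force: [-0.8, -0.0, -4.9]
opening: 0.227
```

Run:
```python
from mv import *
state([.4908,.0896,.12],1.373+np.pi/2)
```

```text
t 8.55 pos [0.4994 0.0732 0.1262] F [-0.7734 -0.014  -4.8513] T [-0.1397  0.013   0.016 ] open 0.227
q [-0.091   0.1653  1.881   0.0017  1.0943 -3.0411] toolx yaw 2.9493 tooly [ 0.0011  0.0014 -1.    ] toolz [-0.1911 -0.9816 -0.0016]
turn shares (total) [ 0.0134  0.0458 -0.0063] yaw d -0.0055
shift in FINAL axes, shares [ 0.2327  0.1233 -0.2882]
shift shares now [ 0.2312  0.1236 -0.2893]
```

Call:
apply_moves --plan "0.23 0.3 -0.29 0 0.03 0 0; 0 0.4 0 0 0 0 0; 0 0.3 0 0 0 0 0; 0 0 0 0 0 0 0; 0 0 0 0 0 0 0"

```text
time_s: 9.05
eef_pos: [0.4925, 0.0871, 0.0768]
eef_rot: [0.071, -0.072, -0.703, 0.704]
wrist_force: [-0.4, 0.9, -3.9]
opening: 0.224
```

Run:
```python
from mv import *
import cv2
state([.4908,.0896,.053],1.373+np.pi/2)
c=ctrl.get_calibration("wrist");np.savez("w5.npz",**c)
for n in("wrist","top","scene"):
    im=ctrl.camera(n)[:,:,::-1]; cv2.imwrite(f"pics/{n}5.png",im)
    if n=="top": cv2.imwrite("pics/t5c.png",cv2.resize(im[200:320,150:310],None,fx=5,fy=5,interpolation=cv2.INTER_CUBIC))
    if n=="scene": cv2.imwrite("pics/s5c.png",cv2.resize(im[110:240,290:440],None,fx=5,fy=4.6,interpolation=cv2.INTER_CUBIC))
state()
```

```text
t 9.05 pos [0.4925 0.0871 0.0768] F [-0.3506  0.9137 -3.8586] T [-0.0114  0.0181 -0.037 ] open 0.224
q [-0.0623  0.2379  1.9158 -0.0009  0.9868 -3.0005] toolx yaw 2.9387 tooly [ 0.001  -0.0008 -1.    ] toolz [-0.2015 -0.9795  0.0006]
turn shares (total) [-0.0049 -0.0428 -0.0098] yaw d 0.0051
shift in FINAL axes, shares [ 0.0426  0.4752 -0.0433]
shift shares now [ 0.0434  0.4751 -0.0434]
t 9.2 pos [0.4937 0.0871 0.078 ] F [ 0.6322  0.6582 -4.7154] T [-0.0413 -0.0261  0.0211] open 0.224
q [-0.0622  0.2363  1.9146 -0.0008  0.9865 -3.0005] toolx yaw 2.9387 tooly [ 0.004  -0.0009 -1.    ] toolz [-0.2015 -0.9795  0.0001]
```

View pics/wrist5.png

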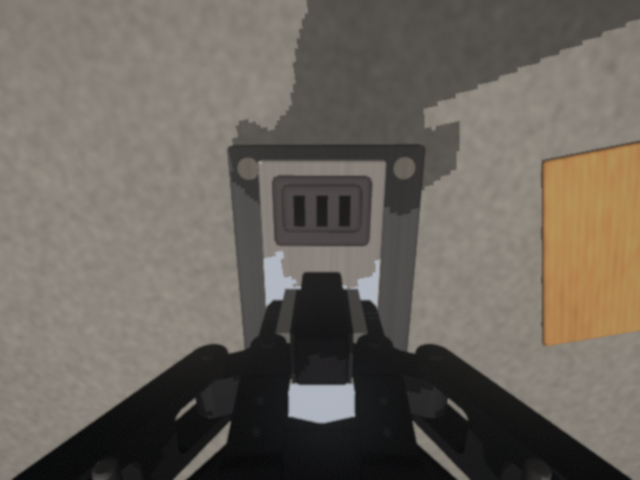

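View pics/t5c.png

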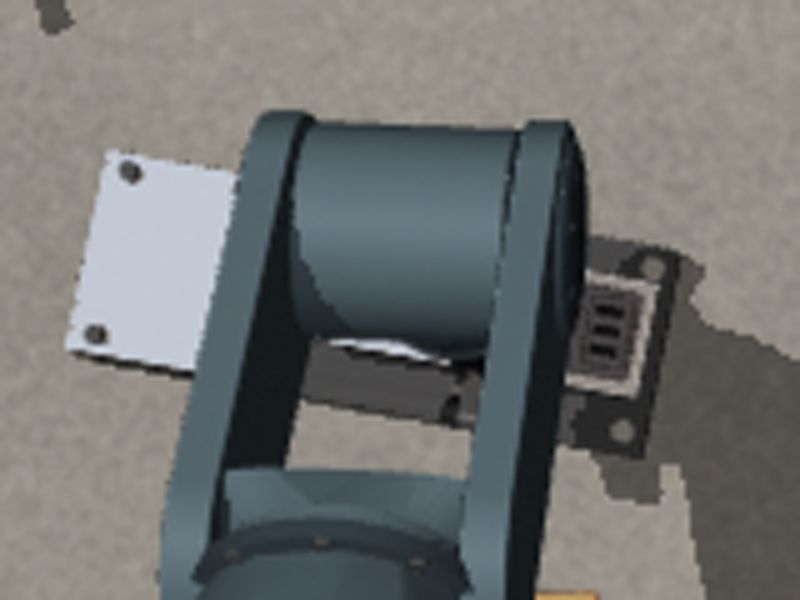

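View pics/s5c.png

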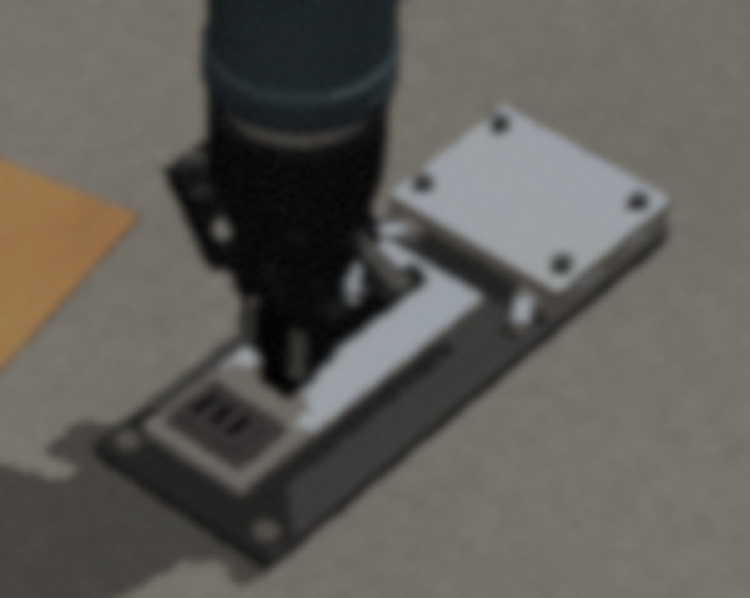

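Call:
apply_moves --plan "0.045 0.2 -0.04 0 -0.04 0 0; 0 0.15 0 0 0 0 0; 0 0.1 0 0 0 0 0; 0 0 0 0 0 0 0; 0 0 0 0 0 0 0"

```text
time_s: 9.7
eef_pos: [0.491, 0.0897, 0.0543]
eef_rot: [0.069, -0.07, -0.703, 0.704]
wrist_force: [0.3, 0.0, -4.5]
opening: 0.228
```

Call:
apply_moves --plan "0 0.02 0 0 0 0 0; 0 0.02 0 0 0 0 0; 0 0 0 0 0 0 0; 0 0 0 0 0 0 0; 0 0 0 0 0 0 0"

```text
time_s: 10.2
eef_pos: [0.4912, 0.0897, 0.0527]
eef_rot: [0.069, -0.071, -0.703, 0.704]
wrist_force: [0.9, -0.9, -4.5]
opening: 0.224
```

Run:
```python
from mv import *
import cv2
state([.4908,.0896,.051],1.373+np.pi/2)
im=ctrl.camera("wrist")[:,:,::-1]; cv2.imwrite(f"pics/w6.png",im)
im=ctrl.camera("scene")[:,:,::-1];cv2.imwrite("pics/s6c.png",cv2.resize(im[110:240,290:440],None,fx=5,fy=4.6,interpolation=cv2.INTER_CUBIC))
```

```text
t 10.2 pos [0.4912 0.0897 0.0527] F [ 0.8919 -0.9203 -4.5004] T [-0.0515  0.0295 -0.0321] open 0.224
q [-0.0572  0.2796  1.9261 -0.0007  0.9332 -3.0005] toolx yaw 2.9437 tooly [ 0.0026 -0.0007 -1.    ] toolz [-0.1966 -0.9805  0.0002]
turn shares (total) [-0.0018 -0.0004 -0.0224] yaw d 0.0
shift in FINAL axes, shares [0.0076 0.0335 0.0032]
shift shares now [0.0077 0.0335 0.0031]
```

View pics/w6.png

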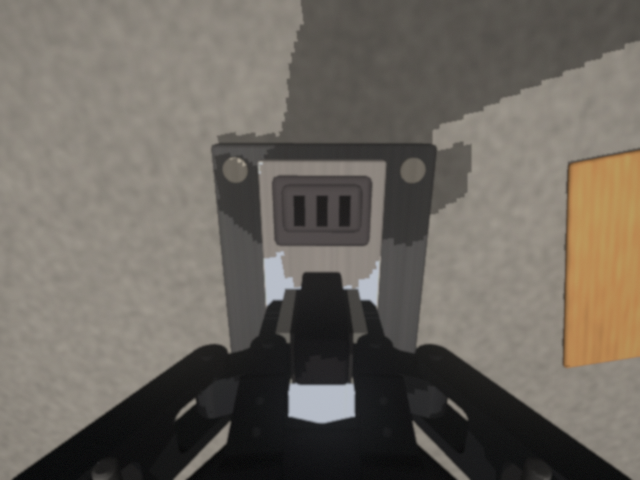

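View pics/s6c.png

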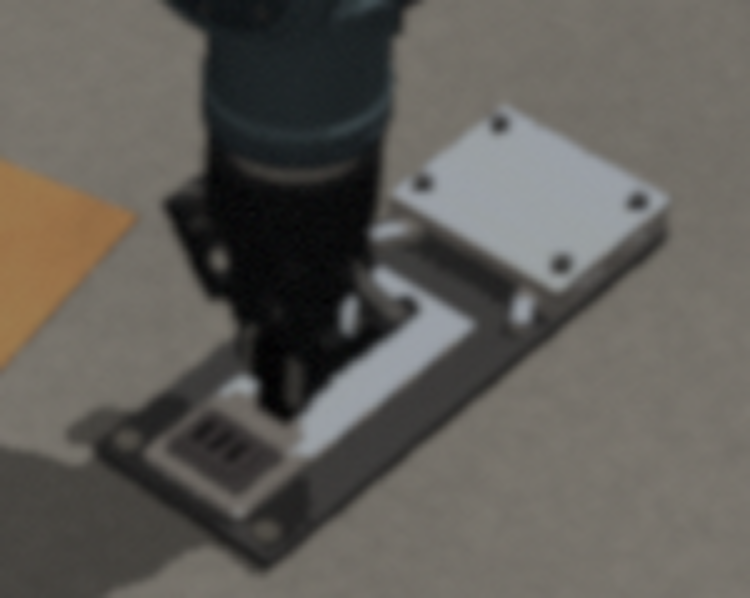

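Call:
apply_moves --plan "0.014 0.01 0 0 0 0 0; 0 0.01 0 0 0 0 0; 0 0.01 0 0 0 0 0; 0 0 0 0 0 0 0; 0 0 0 0 0 0 0"

```text
time_s: 10.8
eef_pos: [0.4905, 0.0898, 0.0519]
eef_rot: [0.069, -0.071, -0.703, 0.704]
wrist_force: [-4.6, -0.5, 5.6]
opening: 0.228
```

Call:
apply_moves --plan "0 0.01 0 0 0 0 0; 0 0.01 0 0 0 0 0; 0 0 0 0 0 0 0; 0 0 0 0 0 0 0; 0 0 0 0 0 0 0"

```text
time_s: 11.3
eef_pos: [0.4905, 0.0899, 0.0518]
eef_rot: [0.069, -0.07, -0.703, 0.704]
wrist_force: [-10.0, -0.5, 17.0]
opening: 0.229
```

Call:
apply_moves --plan "0 0 0 0 0 0 0.45; 0 0 0 0 0 0 0.45; 0 0 0 0 0 0 0.45; 0 0 0 0 0 0 0.45; 0 0 0 0 0 0 0.45"

```text
time_s: 11.8
eef_pos: [0.4904, 0.0898, 0.05]
eef_rot: [0.069, -0.071, -0.703, 0.704]
wrist_force: [1.0, 0.3, -0.1]
opening: 0.45
```

Run:
```python
from mv import *
import cv2
state([.4908,.0896,.051],1.373+np.pi/2)
c=ctrl.get_calibration("wrist");np.savez("w7.npz",**c)
im=ctrl.camera("wrist")[:,:,::-1]; cv2.imwrite(f"pics/w7.png",im)
im=ctrl.camera("scene")[:,:,::-1];cv2.imwrite("pics/s7c.png",cv2.resize(im[110:240,290:440],None,fx=5,fy=4.6,interpolation=cv2.INTER_CUBIC))
```

```text
t 11.8 pos [0.4904 0.0898 0.05  ] F [ 0.9777  0.2816 -0.0797] T [ 0.0199 -0.0038  0.0209] open 0.45
q [-0.057   0.2836  1.9283 -0.0007  0.9274 -3.0003] toolx yaw 2.9438 tooly [ 0.0023 -0.0007 -1.    ] toolz [-0.1965 -0.9805  0.0003]
turn shares (total) [-0.0021  0.     -0.0198] yaw d -0.0
shift in FINAL axes, shares [-0.0079 -0.0209  0.0031]
shift shares now [-0.0079 -0.0209  0.0032]
```

View pics/w7.png

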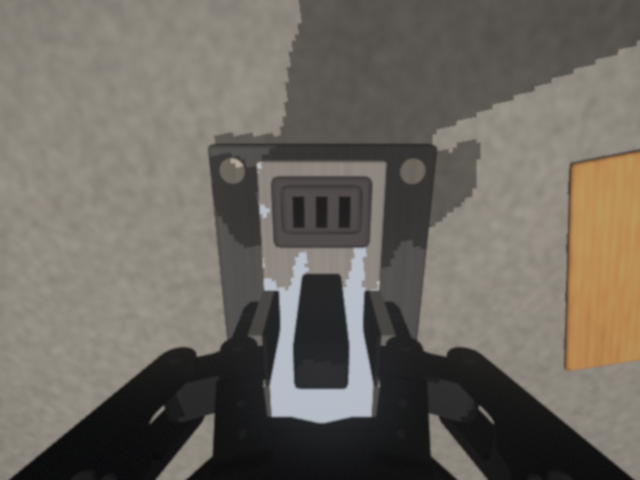

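View pics/s7c.png

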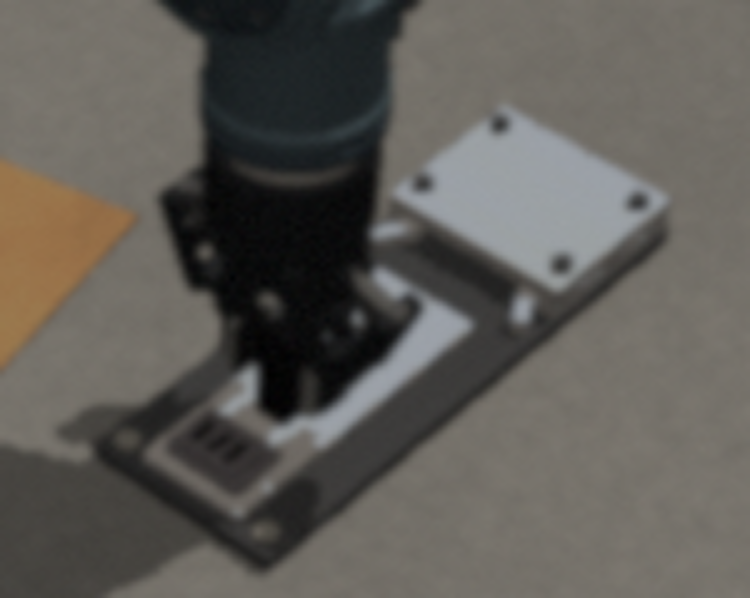

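Run:
```python
from fit import *
np.set_printoptions(precision=4,suppress=True)
c=dict(np.load("w7.npz")); CAL["wrist"]=c
def ray(uv,z):
    d=c["R"].T@np.linalg.solve(c["intrinsics"],[*uv,1]); C=-c["R"].T@c["t"]; return C+d*(z-C[2])/d[2]
def J(X,p=(.5063,.1681,1.373)):
    cc,s=np.cos(p[2]),np.sin(p[2]); d=X[:2]-p[:2]; return np.array([cc*d[0]+s*d[1],-s*d[0]+cc*d[1]])*1e3
for n,uv,z in (("bed",(210,147),.012),("bed",(435.5,147),.012),("bed340",(226,340),.012),("bed340",(417,340),.012),("pl",(257.5,161),.02),("pl",(386,161),.02),("plf",(270,418),.02),("plf",(373,418),.02),("stemF",(293.5,388),.08),("stemF",(350,388),.08)):
    print(n,J(ray(uv,z)))
cs=CAL["scene"]; c=cs
for uv in ([473,325],[380,265],[240,515],[150,450]):
    q=[(uv[0]+.5)/5-.5+290,(uv[1]+.5)/4.6-.5+110]; print(J(ray(q,.02)))
```

```text
bed [-149.7147  -53.727 ]
bed [-149.6774   52.9824]
bed340 [-42.3577 -55.621 ]
bed340 [-42.435   53.6506]
pl [-144.1082  -30.1633]
pl [-144.0915   28.5132]
plf [  6.5285 -31.6315]
plf [ 6.4506 29.6953]
stemF [-70.2415 -11.0211]
stemF [-70.2629   9.4076]
[ 25.3754 -29.4381]
[27.7962 30.5346]
[-142.3039  -29.5965]
[-139.5544   28.4619]
```

Call:
apply_moves --plan "0 0 0 0 0 0 0; 0 0 0 0 0 0 0; 0 0 0 0 0 0 0; 0 0 0 0 0 0 0; 0 0 0 0 0 0 0"

```text
time_s: 12.4
eef_pos: [0.4907, 0.0898, 0.0502]
eef_rot: [0.069, -0.071, -0.703, 0.704]
wrist_force: [1.9, -0.7, -0.5]
opening: 0.228
```

Call:
apply_moves --plan "0 0 -0.05 0 0 0 0; 0 0 -0.1 0 0 0 0; 0 0 -0.1 0 0 0 0; 0 0 -0.1 0 0 0 0; 0 0 -0.05 0 0 0 0"

```text
time_s: 12.9
eef_pos: [0.4944, 0.1099, 0.0501]
eef_rot: [0.069, -0.07, -0.703, 0.704]
wrist_force: [-0.4, -4.6, 3.5]
opening: 0.229
```

Run:
```python
from mv import *
import cv2
state([.4908,.0896,.051],1.373+np.pi/2)
im=ctrl.camera("wrist")[:,:,::-1]; cv2.imwrite(f"pics/w8.png",im)
im=ctrl.camera("scene")[:,:,::-1];cv2.imwrite("pics/s8c.png",cv2.resize(im[110:240,290:440],None,fx=5,fy=4.6,interpolation=cv2.INTER_CUBIC))
```

```text
t 12.9 pos [0.4944 0.1099 0.0501] F [-0.3945 -4.6047  3.5256] T [-0.5684  0.3029  0.044 ] open 0.229
q [-0.0154  0.2981  1.9083 -0.0011  0.9329 -2.9592] toolx yaw 2.9444 tooly [ 0.0022 -0.0009 -1.    ] toolz [-0.1959 -0.9806  0.0005]
turn shares (total) [-0.0039  0.0054 -0.0198] yaw d -0.0006
shift in FINAL axes, shares [-0.0095 -0.0178  0.4129]
shift shares now [-0.0092 -0.0176  0.413 ]
```

View pics/w8.png

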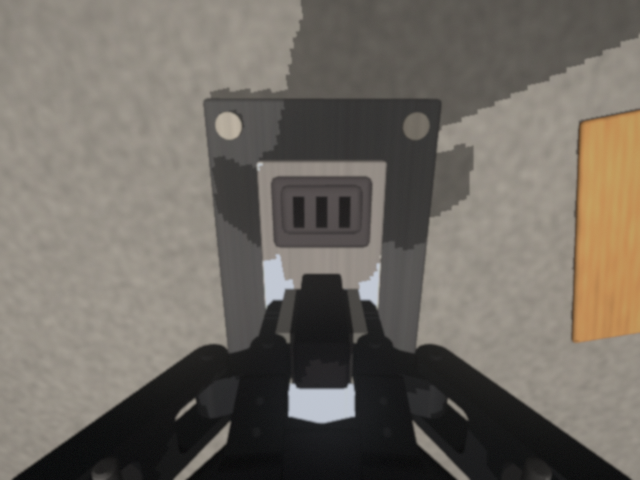

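View pics/s8c.png

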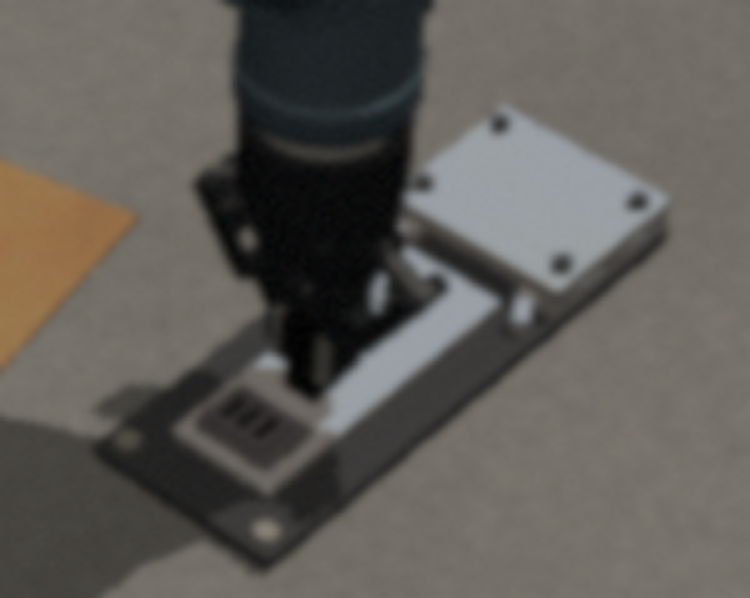

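Call:
apply_moves --plan "0 -0.006 -0.08 0 0 0 0; 0 0 -0.1 0 0 0 0; 0 0 -0.1 0 0 0 0; 0 0 -0.1 0 0 0 0; 0 0 -0.08 0 0 0 0"

```text
time_s: 13.5
eef_pos: [0.4987, 0.1326, 0.0501]
eef_rot: [0.069, -0.07, -0.704, 0.704]
wrist_force: [-1.3, -2.0, -1.9]
opening: 0.232
```

Run:
```python
from mv import *
state()
```

```text
t 13.5 pos [0.4987 0.1326 0.0501] F [-1.3364 -1.9952 -1.8692] T [-0.3001  0.128  -0.0009] open 0.232
q [ 0.0299  0.316   1.8839 -0.0008  0.9398 -2.9136] toolx yaw 2.944 tooly [ 0.0019 -0.0006 -1.    ] toolz [-0.1963 -0.9805  0.0002]
```

Call:
apply_moves --plan "0 0 -0.1 0 0 0 0; 0 0 -0.1 0 0 0 0; 0 0 -0.1 0 0 0 0; 0 0 -0.1 0 0 0 0; 0 0 -0.06 0 0 0 0"

```text
time_s: 14.0
eef_pos: [0.5033, 0.1552, 0.0502]
eef_rot: [0.069, -0.07, -0.704, 0.704]
wrist_force: [0.9, -0.7, -3.5]
opening: 0.226
```

Call:
apply_moves --plan "0 0 -0.03 0 0 0 0; 0 0 -0.02 0 0 0 0; 0 0 -0.02 0 0 0 0; 0 0 -0.02 0 0 0 0; 0 0 0 0 0 0 0"

```text
time_s: 14.5
eef_pos: [0.5043, 0.159, 0.0503]
eef_rot: [0.069, -0.071, -0.703, 0.704]
wrist_force: [0.6, -0.6, -4.6]
opening: 0.227
```

Run:
```python
from mv import *
state([.4908,.0896,.051],1.373+np.pi/2)
```

```text
t 14.5 pos [0.5043 0.159  0.0503] F [ 0.5598 -0.5917 -4.6099] T [0.0048 0.0527 0.0028] open 0.227
q [ 0.0812  0.3389  1.8517 -0.0011  0.9488 -2.8619] toolx yaw 2.9438 tooly [ 0.0023 -0.0007 -1.    ] toolz [-0.1965 -0.9805  0.0002]
turn shares (total) [-0.0021 -0.0002 -0.0198] yaw d 0.0
shift in FINAL axes, shares [-0.0087 -0.0138  1.4133]
shift shares now [-0.0087 -0.0134  1.4133]
```

Call:
apply_moves --plan "0 0 -0.02 0 0 0 0; 0 0 -0.02 0 0 0 0; 0 0 -0.02 0 0 0 0; 0 0 0 0 0 0 0; 0 0 0 0 0 0 0"

```text
time_s: 15.0
eef_pos: [0.5049, 0.1619, 0.0503]
eef_rot: [0.069, -0.071, -0.703, 0.704]
wrist_force: [0.2, -0.1, -4.7]
opening: 0.226
```

Call:
apply_moves --plan "0 0 -0.01 0 0 0 0; 0 0 -0.01 0 0 0 0; 0 0 0 0 0 0 0; 0 0 0 0 0 0 0; 0 0 0 0 0 0 0"

```text
time_s: 15.5
eef_pos: [0.5051, 0.1629, 0.0503]
eef_rot: [0.069, -0.071, -0.703, 0.704]
wrist_force: [-0.1, -0.1, -3.8]
opening: 0.224
```

Call:
apply_moves --plan "0 0 -0.01 0 0 0 0; 0 0 -0.01 0 0 0 0; 0 0 0 0 0 0 0; 0 0 0 0 0 0 0; 0 0 0 0 0 0 0"

```text
time_s: 16.0
eef_pos: [0.5053, 0.1639, 0.0504]
eef_rot: [0.069, -0.071, -0.703, 0.704]
wrist_force: [0.4, 0.1, -5.1]
opening: 0.229
```

Call:
apply_moves --plan "0 0 -0.008 0 0 0 0; 0 0 -0.008 0 0 0 0; 0 0 0 0 0 0 0; 0 0 0 0 0 0 0; 0 0 0 0 0 0 0"

```text
time_s: 16.5
eef_pos: [0.5055, 0.1647, 0.0504]
eef_rot: [0.069, -0.071, -0.703, 0.704]
wrist_force: [-0.0, 0.6, -4.7]
opening: 0.23
```

Call:
apply_moves --plan "0 0 -0.008 0 0 0 0; 0 0 -0.008 0 0 0 0; 0 0 0 0 0 0 0; 0 0 0 0 0 0 0; 0 0 0 0 0 0 0"

```text
time_s: 17.0
eef_pos: [0.5056, 0.1654, 0.0503]
eef_rot: [0.069, -0.071, -0.703, 0.704]
wrist_force: [-0.5, 0.0, -5.2]
opening: 0.229
```

Call:
apply_moves --plan "0 0 -0.008 0 0 0 0; 0 0 -0.008 0 0 0 0; 0 0 0 0 0 0 0; 0 0 0 0 0 0 0; 0 0 0 0 0 0 0"

```text
time_s: 17.5
eef_pos: [0.5057, 0.1662, 0.0503]
eef_rot: [0.069, -0.071, -0.703, 0.704]
wrist_force: [-0.9, 0.1, -4.7]
opening: 0.227
```

Call:
apply_moves --plan "0 0 -0.008 0 0 0 0; 0 0 -0.008 0 0 0 0; 0 0 0 0 0 0 0; 0 0 0 0 0 0 0; 0 0 0 0 0 0 0"

```text
time_s: 18.0
eef_pos: [0.5059, 0.167, 0.0503]
eef_rot: [0.069, -0.071, -0.703, 0.704]
wrist_force: [-0.3, -0.2, -4.2]
opening: 0.226
```

Call:
apply_moves --plan "0 0 -0.008 0 0 0 0; 0 0 -0.008 0 0 0 0; 0 0 0 0 0 0 0; 0 0 0 0 0 0 0; 0 0 0 0 0 0 0"

```text
time_s: 18.5
eef_pos: [0.5061, 0.1678, 0.0503]
eef_rot: [0.069, -0.071, -0.703, 0.704]
wrist_force: [-1.1, -0.2, -4.1]
opening: 0.232
```

Call:
apply_moves --plan "0 0 -0.008 0 0 0 0; 0 0 -0.008 0 0 0 0; 0 0 0 0 0 0 0; 0 0 0 0 0 0 0; 0 0 0 0 0 0 0"

```text
time_s: 19.0
eef_pos: [0.5062, 0.1686, 0.0503]
eef_rot: [0.069, -0.071, -0.703, 0.704]
wrist_force: [0.2, 0.0, -3.7]
opening: 0.229
```

Call:
apply_moves --plan "0 0 -0.008 0 0 0 0; 0 0 -0.008 0 0 0 0; 0 0 0 0 0 0 0; 0 0 0 0 0 0 0; 0 0 0 0 0 0 0"

```text
time_s: 19.5
eef_pos: [0.5064, 0.1693, 0.0504]
eef_rot: [0.069, -0.071, -0.703, 0.704]
wrist_force: [0.7, -0.7, -4.7]
opening: 0.227
```

Call:
apply_moves --plan "0 0 -0.008 0 0 0 0; 0 0 -0.008 0 0 0 0; 0 0 0 0 0 0 0; 0 0 0 0 0 0 0; 0 0 0 0 0 0 0"

```text
time_s: 20.0
eef_pos: [0.5065, 0.1701, 0.0504]
eef_rot: [0.069, -0.071, -0.703, 0.704]
wrist_force: [-0.2, 0.4, -4.8]
opening: 0.228
```

Call:
apply_moves --plan "0 0 -0.008 0 0 0 0; 0 0 -0.008 0 0 0 0; 0 0 0 0 0 0 0; 0 0 0 0 0 0 0; 0 0 0 0 0 0 0"

```text
time_s: 20.5
eef_pos: [0.5067, 0.1709, 0.0503]
eef_rot: [0.069, -0.071, -0.703, 0.704]
wrist_force: [0.1, -1.1, -4.5]
opening: 0.227
```

Call:
apply_moves --plan "0 0 -0.008 0 0 0 0; 0 0 -0.008 0 0 0 0; 0 0 0 0 0 0 0; 0 0 0 0 0 0 0; 0 0 0 0 0 0 0"

```text
time_s: 21.0
eef_pos: [0.5068, 0.1717, 0.0504]
eef_rot: [0.069, -0.071, -0.703, 0.704]
wrist_force: [-0.0, -0.2, -4.2]
opening: 0.223
```

Call:
apply_moves --plan "0 0 -0.008 0 0 0 0; 0 0 -0.008 0 0 0 0; 0 0 0 0 0 0 0; 0 0 0 0 0 0 0; 0 0 0 0 0 0 0"

```text
time_s: 21.5
eef_pos: [0.507, 0.1725, 0.0503]
eef_rot: [0.069, -0.071, -0.703, 0.704]
wrist_force: [1.0, -0.1, -4.9]
opening: 0.227
```

Call:
apply_moves --plan "0 0 -0.008 0 0 0 0; 0 0 -0.008 0 0 0 0; 0 0 0 0 0 0 0; 0 0 0 0 0 0 0; 0 0 0 0 0 0 0"

```text
time_s: 22.0
eef_pos: [0.5072, 0.1733, 0.0504]
eef_rot: [0.069, -0.071, -0.703, 0.704]
wrist_force: [0.1, -0.6, -3.8]
opening: 0.223
```

Call:
apply_moves --plan "0 0 -0.008 0 0 0 0; 0 0 -0.008 0 0 0 0; 0 0 0 0 0 0 0; 0 0 0 0 0 0 0; 0 0 0 0 0 0 0"

```text
time_s: 22.5
eef_pos: [0.5071, 0.1733, 0.0504]
eef_rot: [0.069, -0.07, -0.703, 0.704]
wrist_force: [-1.6, -6.4, -1.9]
opening: 0.231
```

Call:
apply_moves --plan "0 0 -0.004 0 0 0 0; 0 0 0 0 0 0 0; 0 0 0 0 0 0 0; 0 0 0 0 0 0 0; 0 0 0 0 0 0 0"

```text
time_s: 23.0
eef_pos: [0.5072, 0.1734, 0.0504]
eef_rot: [0.069, -0.07, -0.703, 0.704]
wrist_force: [-1.8, -6.8, -1.5]
opening: 0.228
```

Run:
```python
from mv import *
import cv2
state([.4908,.0896,.051],1.373+np.pi/2)
im=ctrl.camera("wrist")[:,:,::-1]; cv2.imwrite(f"pics/w9.png",im)
im=ctrl.camera("scene")[:,:,::-1];cv2.imwrite("pics/s9c.png",cv2.resize(im[110:240,290:440],None,fx=5,fy=4.6,interpolation=cv2.INTER_CUBIC))
```

```text
t 23.0 pos [0.5072 0.1734 0.0504] F [-1.8121 -6.7587 -1.454 ] T [-1.0085  0.3344 -0.0314] open 0.228
q [ 0.1092  0.3526  1.8322 -0.0029  0.9554 -2.833 ] toolx yaw 2.9439 tooly [ 0.0016 -0.0022 -1.    ] toolz [-0.1964 -0.9805  0.0019]
turn shares (total) [-0.0155  0.0008 -0.0169] yaw d -0.0001
shift in FINAL axes, shares [-0.0082 -0.0112  1.7067]
shift shares now [-0.0081 -0.008   1.7067]
```

View pics/s9c.png

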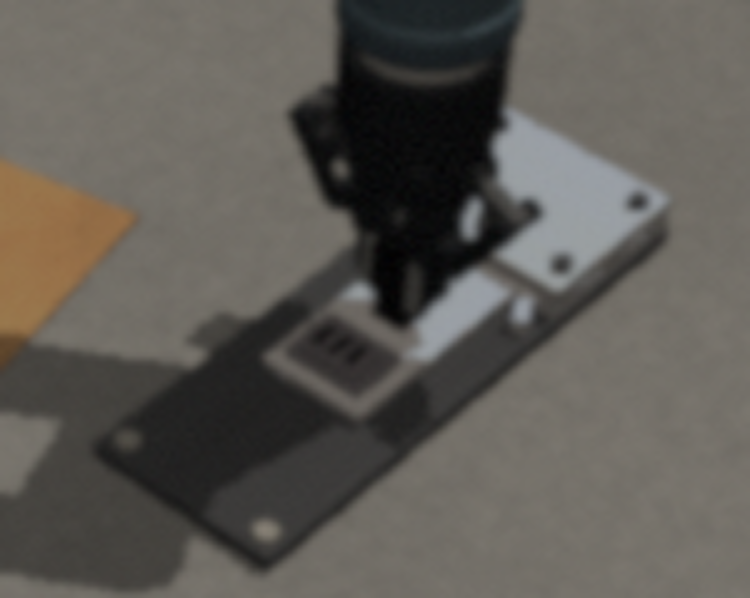

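View pics/w9.png

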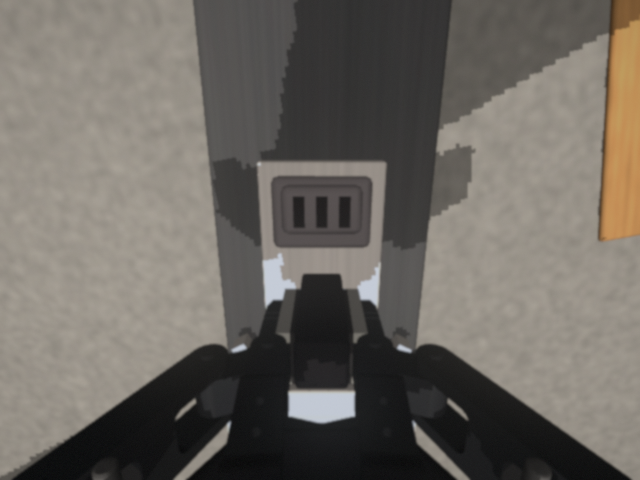

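Call:
apply_moves --plan "0 0 -0.004 0 0 0 0; 0 0 0 0 0 0 0; 0 0 0 0 0 0 0; 0 0 0 0 0 0 0; 0 0 0 0 0 0 0"

```text
time_s: 23.6
eef_pos: [0.5072, 0.1733, 0.0505]
eef_rot: [0.069, -0.07, -0.703, 0.705]
wrist_force: [-2.4, -6.0, -0.5]
opening: 0.223
```

Call:
apply_moves --plan "0 0 -0.006 0 0 0 0; 0 0 0 0 0 0 0; 0 0 0 0 0 0 0; 0 0 0 0 0 0 0; 0 0 0 0 0 0 0"

```text
time_s: 24.1
eef_pos: [0.5072, 0.1734, 0.0505]
eef_rot: [0.069, -0.07, -0.703, 0.705]
wrist_force: [-2.3, -8.2, 0.1]
opening: 0.224
```

Run:
```python
from mv import *
state([.4908,.0896,.051],1.373+np.pi/2)
```

```text
t 24.1 pos [0.5072 0.1734 0.0505] F [-2.3012 -8.1887  0.1315] T [-1.2705  0.4086 -0.0901] open 0.224
q [ 0.1096  0.3529  1.8316 -0.0038  0.9562 -2.8321] toolx yaw 2.944 tooly [ 0.0013 -0.003  -1.    ] toolz [-0.1963 -0.9805  0.0027]
turn shares (total) [-0.0223  0.0015 -0.0153] yaw d -0.0002
shift in FINAL axes, shares [-0.0079 -0.0099  1.7072]
shift shares now [-0.0076 -0.0053  1.7073]
```

Call:
apply_moves --plan "0 0 -0.004 0 0 0 0; 0 0 0 0 0 0 0; 0 0 0 0 0 0 0; 0 0 0 0 0 0 0; 0 0 0 0 0 0 0"

```text
time_s: 24.6
eef_pos: [0.5072, 0.1734, 0.0505]
eef_rot: [0.069, -0.07, -0.703, 0.705]
wrist_force: [-2.7, -9.5, 0.4]
opening: 0.227
```

Call:
apply_moves --plan "0 0 0 0 0 0 0; 0 0 0 0 0 0 0; 0 0 0 0 0 0 0; 0 0 0 0 0 0 0; 0 0 0 0 0 0 0"

```text
time_s: 25.1
eef_pos: [0.5072, 0.1734, 0.0505]
eef_rot: [0.069, -0.07, -0.703, 0.705]
wrist_force: [-3.3, -9.8, 0.4]
opening: 0.225
```

Call:
apply_moves --plan "0 0 0 0 0 0 0.5; 0 0 0 0 0 0 0.5; 0 0 0 0 0 0 0.5; 0 0 0 0 0 0 0.5; 0 0 0 0 0 0 0.5"

```text
time_s: 25.6
eef_pos: [0.5077, 0.1752, 0.0505]
eef_rot: [0.069, -0.071, -0.704, 0.704]
wrist_force: [-0.4, 0.1, -0.7]
opening: 0.497
```

Run:
```python
from mv import *
import cv2
state()
im=ctrl.camera("wrist")[:,:,::-1]; cv2.imwrite(f"pics/w10.png",im)
```

```text
t 25.6 pos [0.5077 0.1752 0.0505] F [-0.4086  0.0616 -0.6684] T [ 0.0168 -0.0046  0.0154] open 0.497
q [ 0.1116  0.3535  1.8307 -0.001   0.9546 -2.8318] toolx yaw 2.944 tooly [ 0.0028 -0.0005 -1.    ] toolz [-0.1963 -0.9805 -0.    ]
```

View pics/w10.png

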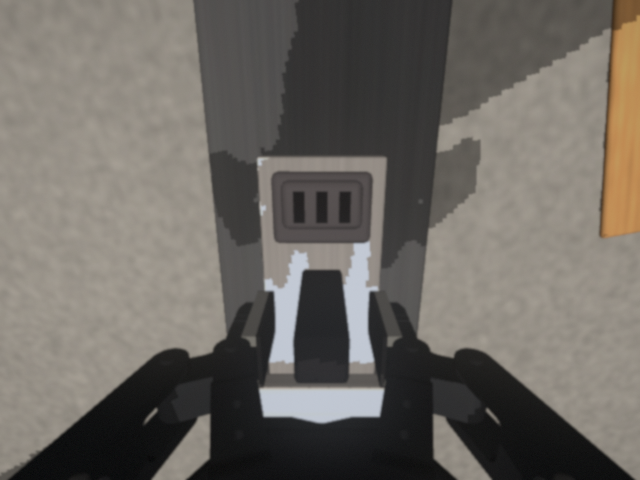

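Call:
apply_moves --plan "0 -0.1 0 0 0 0 0.5; 0 -0.3 0 0 0 0 0.5; 0 -0.5 0 0 0 0 0.5; 0 -0.6 0 0 0 0 0.5; 0 -0.6 0 0 0 0 0.5"

```text
time_s: 26.15
eef_pos: [0.5073, 0.1751, 0.1576]
eef_rot: [0.069, -0.071, -0.704, 0.704]
wrist_force: [0.8, -0.3, 0.4]
opening: 0.5
```

Call:
apply_moves --plan "0 -0.5 0 0 0 0 0.5; 0 -0.3 0 0 0 0 0.5; 0 0 0 0 0 0 0.5; 0 0 0 0 0 0 0.5; 0 0 0 0 0 0 0.5"

```text
time_s: 26.65
eef_pos: [0.5064, 0.175, 0.1944]
eef_rot: [0.07, -0.07, -0.703, 0.704]
wrist_force: [0.1, 0.1, -0.7]
opening: 0.5
```

Run:
```python
from mv import *
import cv2
state()
im=ctrl.camera("wrist")[:,:,::-1]; cv2.imwrite(f"pics/w11.png",im)
im=ctrl.camera("scene")[:,:,::-1]; cv2.imwrite(f"pics/s11.png",im)
```

```text
t 26.65 pos [0.5064 0.175  0.1944] F [ 0.1256  0.1046 -0.6833] T [ 0.009  -0.0261 -0.0055] open 0.5
q [ 0.1116  0.1421  1.7527 -0.0011  1.2462 -2.8319] toolx yaw 2.9438 tooly [ 0.0007 -0.0009 -1.    ] toolz [-0.1965 -0.9805  0.0008]
```

View pics/w11.png

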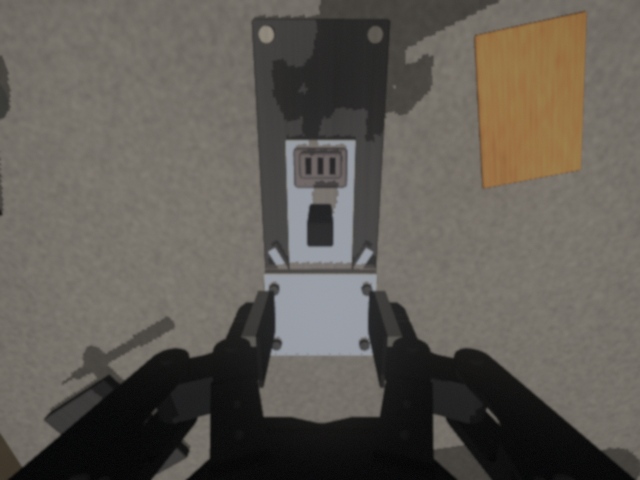

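View pics/s11.png

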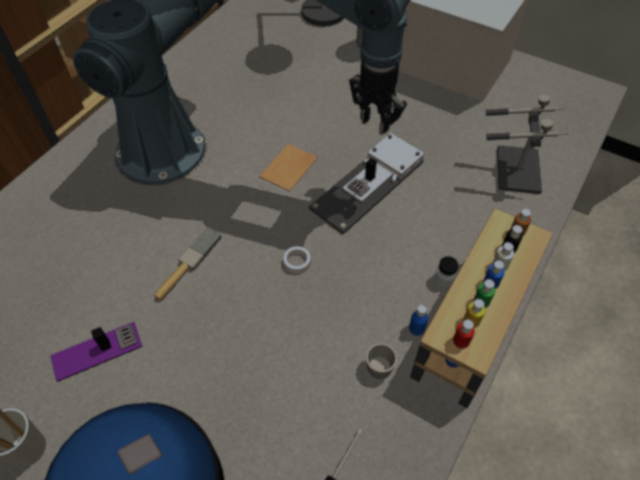

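```bash
python3 -c "
from bench import ctrl
print(ctrl.hand_in())"
```

```text
the job is handed in; nothing more can be done
None
```

I gripped the carrier by the stem and laid it flat on the jig's open bed. With the jaws briefly open it settled, and I then regripped it and slid it under the overhang in 0.8 mm steps until it met the hidden stop. I handed the job in at about 26.7 s; no verdict was reported.

- **Stop:** contact came about 52 mm past the lip, inside the 45–61 mm range. The tool stopped advancing and the force rose along the slide direction, with almost no sideways force.
- **Bearing force:** the wrist read about 8.5 N, then about 10 N, held for roughly 1.5 s in all. Up to about 2 N of that may be bed friction. The highest slide force in the readings at each step was about 10 N, well under 22 N.
- **Release:** the carrier did not move back when the jaws opened. The tool is clear of it, at about 0.19 m height.
- **Last pictures:** the carrier lies straight, with its toe under the overhang. The paint bottle, jar, cup and tape roll are where they were at the start.
- **Not checked:** I had no reading from the feeler pin, so "fully home" rests on force and position alone.
- **Off plan:** turning the carrier in the air ran the last joint to its limit (−3.12 rad). The tool tilted about 0.13 rad and drifted about 90 mm, clear of everything, and I corrected both before placing. When setting the plate down I pressed on the bed with about 17 N downward and 10 N sideways; opening the jaws relieved it.

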